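# Hang the cordless lamp head on its spring-balanced arm

## Task

Hang the cordless lamp head on the spring-balanced lamp arm: lift it by its battery block, lay its cross pin in both open saddles of the fork, and ease it down slowly in your grip as the arm sinks. Let go only once the arm has settled and carries the whole weight, with no push or pull left in your hand, so that it neither drops nor springs up when you open your hand, then leave the lamp hanging level and still. Be gentle with the arm, never forcing it down, and leave the other things on the table alone.

Things in the scene. Friction and masses are not known exactly. Their poses are not given: they have to be found in the camera images.
- lamp: Cordless lamp head, 0.33 to 0.9 kg (varies), standing on its rim: dark domed shade 120 mm across, 70 mm high; neck 20 mm thick; a horizontal cross pin; a black upright battery block on top (top at 186 mm). Origin: centre of the underside; z up, y along the cross pin (either way round is the same), x across it.
- battery_grip (a point): Point to grip the lamp by, in the middle of the battery block: 158 mm above the lamp's rim, 58 mm above the cross pin's axis. The block is 30 mm wide along the lamp's x, 44 mm along its y, and reaches from 38 mm below to 28 mm above this point.
- cross_pin (a point): Centre of the lamp's cross pin, 100 mm above its rim. The pin is 10 mm thick, along the lamp's y, 112 mm long between its two end knobs (16 mm across), which go outside the fork's tines. Held about 25 mm (18 to 32) above the seat while sliding in from the tips, the pin clears the saddle walls and the shade clears the tines' undersides.
- fork_seat (a point): Where the cross pin's centre lies when seated: midway between the fork's two open-topped saddles, about 262 mm up with the arm empty. x points back along the arm to the stand, y along the pin's place, z up; stays level. Each saddle: flat bottom 12 mm long, 5 mm below this point; walls flare at 50 degrees to a mouth 35 mm wide, rim 9 mm above this point.
- fork: Dark steel fork at the arm's end, axes as fork_seat; origin 90 mm behind the seat (towards the stand), 20 mm above. Two tines 8 mm thick, 84 mm apart, 16 to 5 mm below the seat, joined 54 mm behind it, tips open 24 mm ahead. The shade is wider than the gap: bring the lamp in from the tips, shade under the tines, pin over them. The fork sinks on links 360 mm long (level when it is 57 mm down), drifting out up to 5 mm; a 1 N push swings it.
- fork_knuckle (a joint): How far the lamp arm has sunk, rad (angle at the knuckle between links and level fork): 0 = empty, held up by its springs against a stop; 0.36 = lower stop (seat 130 mm lower). The seat begins to sink at about 2 N and goes down about 17 mm per further newton (friction 0.1 N), so the lamp rests 20 to 115 mm lower, as its weight decides. Let go out of balance, it bobs.
- mug: white china mug, 84 mm across, 95 mm high. Origin: centre of its underside. Bystander: leave it alone.
- brush_jar: glass jar of paint brushes, 72 mm across, about 215 mm high over the brushes. Origin: centre of its underside. Bystander: leave it alone.
- glue_bottle: white glue bottle, 60 mm across, 165 mm high. Origin: centre of its underside. Bystander: leave it alone.
- ink_bottle: small ink bottle, 44 mm across, 62 mm high. Origin: centre of its underside. Bystander: leave it alone.
- tape_roll: roll of paper tape lying flat, 96 mm across, 24 mm high. Origin: centre of its underside. Bystander: leave it alone.
- tumbler: clear plastic tumbler, 74 mm across, 100 mm high. Origin: centre of its underside. Bystander: leave it alone.
- mannequin: jointed-looking wooden artist's figure (rigid) on a round foot 84 mm across, 236 mm high. Origin: centre of its underside. Bystander: leave it alone.
- scissors: pair of scissors lying flat, 170 mm long, 7 mm thick. Origin: centre of its underside. Bystander: leave it alone.
Not all that is in view belongs to the job. Leave any pink or turquoise look-alike of the lamp alone.

How it is judged:
By the outcome, as a careful person would: the job done as asked, in the order asked, and still so for the second after the job is handed in, with the robot touching nothing.
It also fails if it takes over 69 s, if anything falls off the work surface, if the arm or the gripper's body presses on something with over 40 N, if the wrist force passes 120 N, or if a joint passes its speed limit or range.

## Robot

A 7-joint arm with a two-finger parallel gripper is mounted at the origin on the work surface. World frame = base frame: x ahead of the robot, y to its left, z up, the work surface at z = 0. Lengths are in m, angles in rad, forces in N, time in s.
With the tool pointing down it reaches from about 0.4 to 0.75 m from the base axis. Payload 19.5 kg.
Tool frame: the origin (TCP) lies at the very end of the fingers, on their centre line; the grasp point (between the pads) lies behind it (manip.pinch_z is the z of the grasp point in the tool frame, in m); z points along the fingers, y is the line along which they close (so a half turn about z gives the same grasp; the last joint's range is limited). The gripper opens to 85 mm and grips with 20 to 120 N. Pads are 22 mm wide; open, the fingers measure 114 mm over their backs; the gripper's body (76 mm by 85 mm) begins 54 mm behind the grasp point. The pads swing forward as they close: fully open they stand 13 mm farther back than shut.
Start: joints at [1.301, 0.707, -0.028, 1.485, 0.022, 0.951, -0.075], TCP at [0.13, -0.56, 0.211] pointing down, gripper open.
Joint ranges: [-2.71, 2.71], [-0.32, 2.16], [-1.57, 1.52], [0, 2.45], [-1.46, 4.6], [0, 2.02], [-2.83, 2.83]. Speed limits (rad/s): [1.89, 1.89, 2.57, 2.57, 3.01, 3.01, 3.01].

## Interface

Orientations are given as [roll, pitch, yaw] about the fixed x, y, z axes, in that order (R = Rz(yaw) Ry(pitch) Rx(roll)).
In Python, from cell import manip, cams, order gives the robot as it stands. The module is installed in compiled form; this text tells all that it offers.
- The arm moves only by the tool play_rows, never from a script. Its argument "commands" is a list of rows, each an object of numbers: "dx", "dy", "dz": the shift along the world's x, y, z in cm; "rx", "ry", "rz": the turn, a rotation vector about the world's x, y, z in degrees; "gripper": the finger opening in cm, from 0 to 8.54. In form: [{"dx": .., "dy": .., "dz": .., "rx": .., "ry": .., "rz": .., "gripper": ..}, ...]. A call has 1 to 5 rows; each row shifts and turns the commanded pose from where the row before left it; what a row does not reach is not made up. A row lasts 1/10 s, in which the tool goes at most 50 mm and 8.59 degrees, less where a joint would pass 70% of its speed; a pose out of reach is approached as far as the arm can. A call with a gripper value outside its range is refused whole. The fingers move at their own pace and stop on an object; "squeeze" is the grip in N (left out, the last holds). Time passes only in rows, so rows that do not move let the fingers close. It gives the time, the measured TCP pose, the force, the opening and the grip force at its end, in the units of the state.
- manip.observe(): the state, without advancing time (a new reading comes with each control period).
- cams.get_image(name): name is "scene" or "top" or "wrist"; returns the picture (480x640x3 uint8, red, green, blue); there is no depth.
- cams.get_calibration(name): a dict with "intrinsics" (3x3 intrinsics, pixels), "R" (3x3) and "t" (3): a world point X has camera coordinates R X + t; the wrist camera has in their place "hand_eye" (4x4, takes a point from camera to tool coordinates, whose origin is the TCP and whose axes are the flange's). Camera axes: x right, y down, z forward; pixel columns grow to the right and rows downward; lengths in m; the calibration is good to about 2 mm. A picture is of the moment at which its call begins: read the wrist's pose just before it. get_calibration takes no time and is no camera call.
- order.close_job(): hands the job in; it is judged then, once.
The state is a dict: "time": time; "qpos": joint angles; "qd": joint speeds; "joint_torque": joint torques, N m; "tool_pos": TCP position; "orientation": TCP orientation; "ft_force": force on the tool from outside, world axes, zero at the start; "wrist_torque": the same for the moment, N m; "finger_gap": finger opening in m; "grasp_force": force on a finger pad.
Only numpy, scipy, OpenCV 4.12 (cv2) and the standard library are available. Lean on these libraries where they do the work, as an engineer would, in place of code of your own. Each camera call takes 0.05 s, during which the arm holds its last target. There are 200 camera calls.

## Working session

There is one attempt and no reset: what is moved stays moved. The work goes in short steps, Python scripts to look and compute and a tool call to move; the robot and the scene stay as the last step left them, time stands still between calls to the robot, and variables do not carry over. Pictures are saved under pics/ and viewed, at most 10 in all, crops included, and the job is handed in when it is done.

Besides the shell and the picture viewer there is one more tool, called after "Emit:" as name(argument=value, ...) on one line, values as JSON. play_rows: Moves the arm, as the interface text tells. Its arguments: {"type":"object","properties":{"commands":{"type":"array"},"squeeze":{"type":"number"}},"required":["commands"]}

```bash
mkdir -p pics; python3 - <<'E'
from cell import manip,cams
import cv2
o=manip.observe();print(o, manip.pinch_z)
for n in("scene","top"):
    im=cams.get_image(n);cv2.imwrite(f"pics/{n}0.png",im[:,:,::-1])
    c=cams.get_calibration(n);print(n,c)
print(cams.get_calibration("wrist"))
E
```

```text
{'time': 0.0, 'qpos': array([ 1.30125292,  0.70709461, -0.02761086,  1.48499582,  0.021975  ,
        0.95088785, -0.07548649]), 'qd': array([ 0.00148163, -0.00218746,  0.00041456,  0.00117913, -0.00069751,
       -0.00028426,  0.00055609]), 'joint_torque': array([ 4.31597815e-03, -8.83188772e+01,  1.23605780e+00, -2.36159921e+01,
        1.71188585e-02,  6.59394980e-03,  1.17074759e-05]), 'tool_pos': array([ 0.12981751, -0.5598635 ,  0.21013309]), 'orientation': array([-3.14050868e+00,  1.81660766e-05,  2.27837767e-01]), 'ft_force': array([-0.46116668, -0.10957399, -0.28009981]), 'wrist_torque': array([ 0.03044048, -0.04540427, -0.03521672]), 'grasp_force': 0.0, 'finger_gap': 0.08560626093683377} -0.0187
scene {'intrinsics': array([[581.56468347,   0.        , 317.21347142],
       [  0.        , 581.56468347, 239.60425654],
       [  0.        ,   0.        ,   1.        ]]), 'R': array([[-0.84678652,  0.53181716, -0.01109512],
       [ 0.31095202,  0.47797521, -0.82149166],
       [-0.43158017, -0.69907811, -0.57011258]]), 't': array([0.39038839, 0.02083555, 1.93263622])}
top {'in
[... 193 characters left out ...]
0.99983276,  0.00472653],
       [-0.98826244, -0.01817949, -0.15168014],
       [ 0.1517407 , -0.00199134, -0.98841833]]), 't': array([-0.00678795,  0.46871812,  1.71105378])}
{'intrinsics': array([[367.28362839,   0.        , 324.66645757],
       [  0.        , 367.28362839, 243.49704305],
       [  0.        ,   0.        ,   1.        ]]), 'hand_eye': array([[-1.43492708e-03, -9.57079699e-01, -2.89821308e-01,
         7.41070622e-02],
       [ 9.99998966e-01, -1.34598146e-03, -5.06222480e-04,
        -6.44367831e-05],
       [ 9.44011507e-05, -2.89821735e-01,  9.57080641e-01,
        -1.63308415e-01],
       [ 0.00000000e+00,  0.00000000e+00,  0.00000000e+00,
         1.00000000e+00]])}
```

View pics/scene0.png

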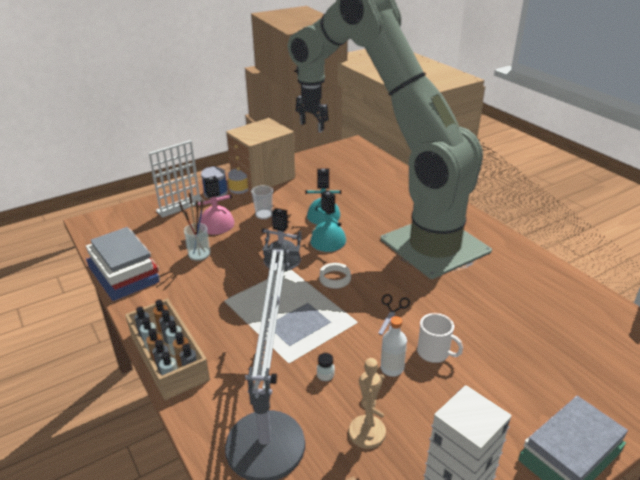

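View pics/top0.png

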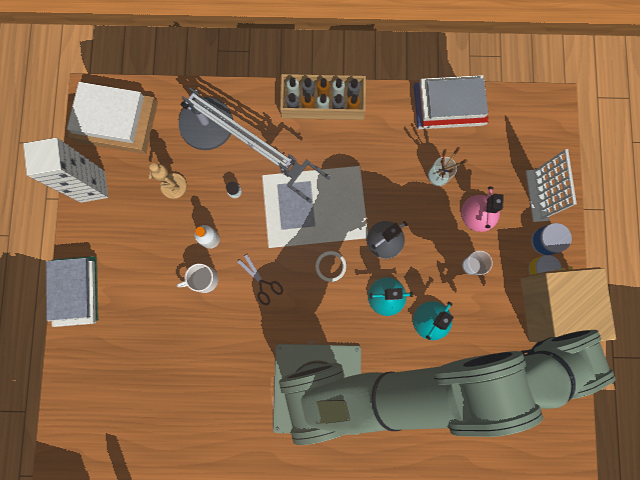

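Candidates (top view): the dark lamp at (386,238), a pink one at (481,212), and turquoise ones at (387,295) and (433,318). The dark shade fits the description and the coloured ones are look-alikes. The fork is at about (310,178), with its tips towards the lower right. I'll confirm in an enlarged crop.

```bash
python3 - <<'E'
import cv2
im=cv2.imread("pics/top0.png")[145:265,270:430]
cv2.imwrite("pics/crop0.png",cv2.resize(im,None,fx=5,fy=5,interpolation=cv2.INTER_CUBIC))
E
```

```text
(no output)
```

View pics/crop0.png

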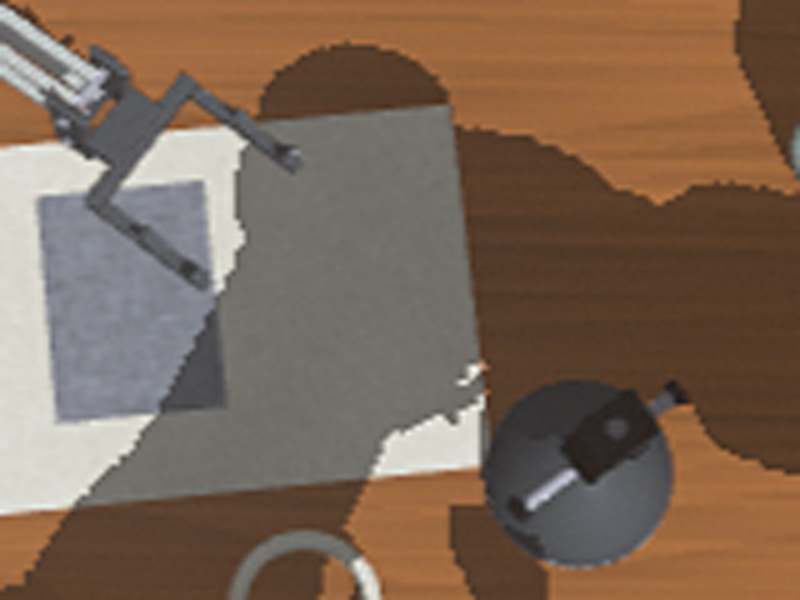

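The crop confirms the dark lamp. Its pin knobs are at crop (680,392) and (517,505), with the battery top at about (612,437). The fork's tine tips are at crop (293,160) and (203,283), and its rear corners at (187,80) and (95,197).

```bash
cat >h.py <<'E'
import numpy as np,cv2
from cell import manip,cams
from scipy.spatial.transform import Rotation as Ro
def rt(n,o=None):
    c=cams.get_calibration(n)
    if n!="wrist": return c["intrinsics"],c["R"],c["t"]
    o=o or manip.observe(); H=np.eye(4);H[:3,:3]=Ro.from_euler('xyz',o["orientation"]).as_matrix();H[:3,3]=o["tool_pos"]
    M=np.linalg.inv(H@c["hand_eye"]); return c["intrinsics"],M[:3,:3],M[:3,3]
def px2w(cal,uv,z):
    K,R,t=cal; d=R.T@np.linalg.inv(K)@np.array([*uv,1.]); C=-R.T@t
    return C+d*(z-C[2])/d[2]
def proj(cal,X):
    K,R,t=cal; p=K@(R@np.asarray(X)+t); return p[:2]/p[2]
E
python3 - <<'E'
from h import *
c=rt("top"); f=lambda u,v,z:px2w(c,(270+u/5,145+v/5),z)
a,b=f(680,392,.1),f(517,505,.1);print("pin",a,b,(a+b)/2,np.degrees(np.arctan2(*(a-b)[1::-1])),np.linalg.norm(a-b))
print("block top",f(612,437,.186))
p=[f(*q,.257) for q in((293,160),(203,283),(187,80),(95,197))];print(np.array(p))
m=(p[0]+p[1])/2;r=(p[2]+p[3])/2;d=r-m;print("tips mid",m,"rear",r,np.linalg.norm(d),np.degrees(np.arctan2(d[1],d[0])),np.linalg.norm(p[0]-p[1]))
t=p[0]-p[1];print(np.degrees(np.arctan2(t[1],t[0])))
x=d/np.linalg.norm(d);print("seat",m+.022*x)
for n in [(-.11,.28,0),(.57,-.04,0)]:print(n,proj(c,n))
E
```

```text
pin [ 0.50094442 -0.26070522  0.1       ] [ 0.42999786 -0.16202803  0.1       ] [ 0.46547114 -0.21136663  0.1       ] -54.28476096652873 0.12153436829234335
block top [ 0.45863777 -0.20777033  0.186     ]
[[ 0.59984579 -0.02111482  0.257     ]
 [ 0.52909364  0.02750868  0.257     ]
 [ 0.64465048  0.03875548  0.257     ]
 [ 0.57667176  0.08836323  0.257     ]]
tips mid [0.56446971 0.00319693 0.257     ] rear [0.61066112 0.06355936 0.257     ] 0.07600834069712008 52.57553681307555 0.08584935653220135
-34.498290392754654
seat [0.57783944 0.02066835 0.257     ]
(-0.11, 0.28, 0) [224.27313803 423.72219915]
(0.57, -0.04, 0) [332.60522162 206.44685909]
```

Emit:
play_rows(commands=[{"dz": 4},{"dx": 1.5,"dy": 1.5,"dz": 4},{"dx": 2.5,"dy": 2.5,"dz": 2},{"dx": 2.5,"dy": 2.5},{"dx": 2.5,"dy": 2.5,"rz": 2.6}], squeeze=40)

```text
schema error: expected keys dx, dy, dz, rx, ry, rz, gripper
```

Emit:
play_rows(commands=[{"dx": 2.5,"dy": 2.5,"rz": 2},{"dx": 2.5,"dy": 2.5,"rz": 2},{"dx": 2.5,"dy": 2.5,"rz": 2},{"dx": 2.5,"dy": 2.5,"rz": 2},{"dx": 2.5,"dy": 2.5,"rz": 2}])

```text
schema error: expected keys dx, dy, dz, rx, ry, rz, gripper
```

Emit:
play_rows(commands=[{"dx": 2.5,"dy": 2.5,"rz": 2},{"dx": 2.5,"dy": 2.5,"rz": 2},{"dx": 2.5,"dy": 3,"rz": 2},{"dx": 2.5,"dy": 3,"rz": 2,"dz": -1},{"dx": 1.8,"dy": 2.5,"rz": 2,"dz": -2}])

```text
schema error: expected keys dx, dy, dz, rx, ry, rz, gripper
```

Emit:
play_rows(commands=[{"dz": -1},{},{}])

```text
schema error: expected keys dx, dy, dz, rx, ry, rz, gripper
```

```bash
python3 - <<'E'
from h import *
o=manip.observe();print(o["time"],o["tool_pos"],np.degrees(o["orientation"]),o["qpos"],o["ft_force"])
im=cams.get_image("wrist");cv2.imwrite("pics/w1.png",im[:,:,::-1])
c=rt("wrist",o)
for p in[(.463,-.21,.186),(.501,-.261,.1),(.43,-.162,.1)]:print(proj(c,p))
E
```

```text
0.1 [ 0.12979042 -0.55991008  0.21020382] [-1.79947037e+02  1.62846379e-03  1.30498565e+01] [ 1.3013071   0.70699429 -0.02760465  1.48494033  0.02199235  0.95088506
 -0.07551149] [0.11950784 0.62298457 0.27167712]
[ -833.93440861 -1365.54662798]
[-154.60489826 -722.9850089 ]
[-355.36018931 -550.8197476 ]
```

View pics/w1.png

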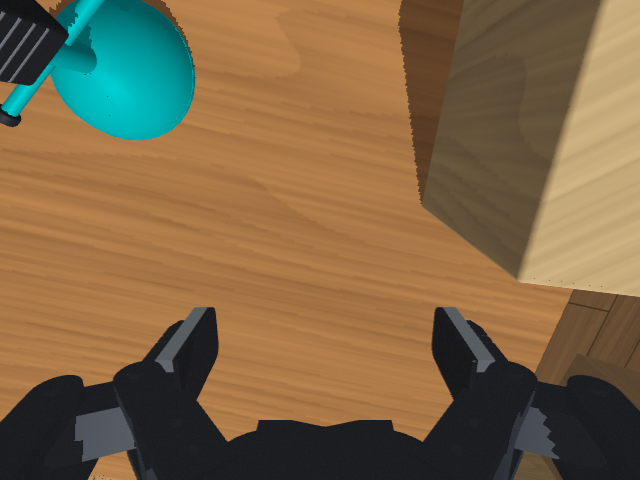

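The arm did not move because every row needs all seven keys. This picture is from the start pose: turquoise look-alike at (130,60), wooden box on the right.

Emit:
play_rows(commands=[{"dx": 0,"dy": 0,"dz": 4,"rx": 0,"ry": 0,"rz": 0,"gripper": 8.5},{"dx": 1.5,"dy": 1.5,"dz": 4,"rx": 0,"ry": 0,"rz": 0,"gripper": 8.5},{"dx": 2.5,"dy": 2.5,"dz": 2,"rx": 0,"ry": 0,"rz": 0,"gripper": 8.5},{"dx": 2.5,"dy": 2.5,"dz": 0,"rx": 0,"ry": 0,"rz": 0,"gripper": 8.5},{"dx": 2.5,"dy": 2.5,"dz": 0,"rx": 0,"ry": 0,"rz": 2.6,"gripper": 8.5}], squeeze=40)

```text
time: 0.65
tool_pos: [0.2207, -0.4691, 0.3109]
orientation: [3.141, -0.0, 0.273]
ft_force: [0.7, -0.0, 0.3]
finger_gap: 0.0848
grasp_force: 0.0
```

Emit:
play_rows(commands=[{"dx": 2.5,"dy": 2.5,"dz": 0,"rx": 0,"ry": 0,"rz": 2,"gripper": 8.5},{"dx": 2.5,"dy": 2.5,"dz": 0,"rx": 0,"ry": 0,"rz": 2,"gripper": 8.5},{"dx": 2.5,"dy": 2.5,"dz": 0,"rx": 0,"ry": 0,"rz": 2,"gripper": 8.5},{"dx": 2.5,"dy": 2.5,"dz": 0,"rx": 0,"ry": 0,"rz": 2,"gripper": 8.5},{"dx": 2.5,"dy": 2.5,"dz": 0,"rx": 0,"ry": 0,"rz": 2,"gripper": 8.5}])

```text
time: 1.15
tool_pos: [0.3457, -0.3439, 0.3106]
orientation: [-3.141, 0.0, 0.449]
ft_force: [0.8, -0.9, 0.1]
finger_gap: 0.085
grasp_force: 0.0
```

Emit:
play_rows(commands=[{"dx": 2.5,"dy": 2.5,"dz": 0,"rx": 0,"ry": 0,"rz": 2,"gripper": 8.5},{"dx": 2.5,"dy": 2.5,"dz": 0,"rx": 0,"ry": 0,"rz": 2,"gripper": 8.5},{"dx": 2.5,"dy": 3,"dz": 0,"rx": 0,"ry": 0,"rz": 2,"gripper": 8.5},{"dx": 2.5,"dy": 3,"dz": -1,"rx": 0,"ry": 0,"rz": 2,"gripper": 8.5},{"dx": 1.8,"dy": 2.5,"dz": -2,"rx": 0,"ry": 0,"rz": 2,"gripper": 8.5}])

```text
time: 1.65
tool_pos: [0.4645, -0.2083, 0.2808]
orientation: [3.14, -0.001, 0.625]
ft_force: [0.9, -0.7, -1.2]
finger_gap: 0.0852
grasp_force: 0.0
```

Emit:
play_rows(commands=[{"dx": 0,"dy": 0,"dz": -1,"rx": 0,"ry": 0,"rz": 0,"gripper": 8.5},{"dx": 0,"dy": 0,"dz": 0,"rx": 0,"ry": 0,"rz": 0,"gripper": 8.5},{"dx": 0,"dy": 0,"dz": 0,"rx": 0,"ry": 0,"rz": 0,"gripper": 8.5}])

```text
time: 1.95
tool_pos: [0.4625, -0.211, 0.2709]
orientation: [3.141, 0.0, 0.621]
ft_force: [0.3, 0.1, 0.8]
finger_gap: 0.0849
grasp_force: 0.0
```

```bash
python3 - <<'E'
from h import *
o=manip.observe();print(o["time"],o["tool_pos"],np.degrees(o["orientation"]),o["qpos"],o["ft_force"])
im=cams.get_image("wrist");cv2.imwrite("pics/w2.png",im[:,:,::-1])
c=rt("wrist",o)
for p in[(.463,-.21,.186),(.501,-.261,.1),(.43,-.162,.1)]:print(proj(c,p))
E
```

```text
1.95 [ 0.46245102 -0.21102655  0.27093326] [1.79986755e+02 2.09715284e-02 3.55620533e+01] [ 0.44871664  0.53649439 -0.1466874   1.61873156  0.08982111  0.99297545
 -0.67687453] [0.29670025 0.10279355 0.78672029]
[324.04639334 240.61126704]
[392.68917896 213.00248334]
[261.36498286 213.39440854]
```

View pics/w2.png

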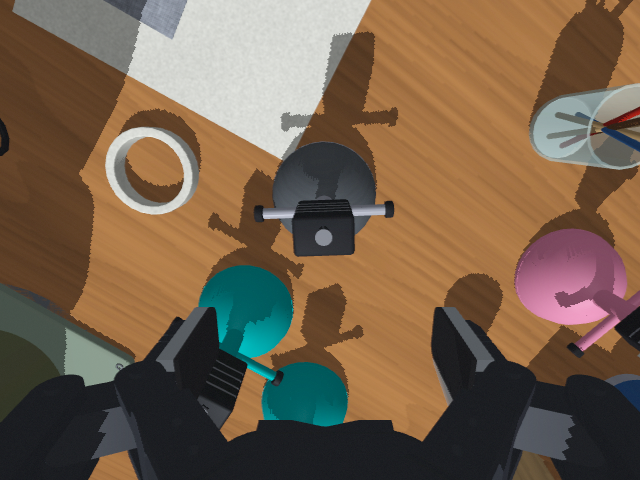

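The picture shows the dark lamp's battery top at (323,237) and its knobs at (389.5,209.5) and (259,213.5). The turquoise lamp's block is at about (225,370) and its near knob at (277,378).

```bash
python3 - <<'E'
from h import *
c=rt("wrist")
a,b=px2w(c,(389.5,209.5),.1),px2w(c,(259,213.5),.1);print("pin",(a+b)/2,np.degrees(np.arctan2(*(a-b)[1::-1])))
print("block",px2w(c,(323.5,237),.186)," turq knob",px2w(c,(277,378),.1),"turq block corner top",px2w(c,(246,358),.15))
t=rt("top");print("turq top block",px2w(t,(394,294),.186))
R=manip.observe()
E
```

```text
pin [ 0.46538539 -0.20857319  0.1       ] -52.75816594704037
block [ 0.46499273 -0.20831649  0.186     ]  turq knob [ 0.28834875 -0.2726491   0.1       ] turq block corner top [ 0.32489544 -0.22287812  0.15      ]
turq top block [ 0.28279341 -0.21188351  0.186     ]
```

Emit:
play_rows(commands=[{"dx": 0.25,"dy": 0.25,"dz": -2,"rx": 0,"ry": 0,"rz": 1.6,"gripper": 8.5},{"dx": 0,"dy": 0,"dz": -3,"rx": 0,"ry": 0,"rz": 0,"gripper": 8.5},{"dx": 0,"dy": 0,"dz": -3,"rx": 0,"ry": 0,"rz": 0,"gripper": 8.5},{"dx": 0,"dy": 0,"dz": -3,"rx": 0,"ry": 0,"rz": 0,"gripper": 8.5},{"dx": 0,"dy": 0,"dz": -2.3,"rx": 0,"ry": 0,"rz": 0,"gripper": 8.5}])

```text
time: 2.5
tool_pos: [0.4649, -0.2085, 0.1367]
orientation: [3.141, 0.0, 0.649]
ft_force: [0.7, 0.9, -0.2]
finger_gap: 0.085
grasp_force: 0.0
```

Emit:
play_rows(commands=[{"dx": 0,"dy": 0,"dz": 0,"rx": 0,"ry": 0,"rz": 0,"gripper": 7},{"dx": 0,"dy": 0,"dz": 0,"rx": 0,"ry": 0,"rz": 0,"gripper": 4},{"dx": 0,"dy": 0,"dz": 0,"rx": 0,"ry": 0,"rz": 0,"gripper": 4},{"dx": 0,"dy": 0,"dz": 0,"rx": 0,"ry": 0,"rz": 0,"gripper": 4},{"dx": 0,"dy": 0,"dz": 0,"rx": 0,"ry": 0,"rz": 0,"gripper": 4}])

```text
time: 3.0
tool_pos: [0.4658, -0.2079, 0.1391]
orientation: [3.14, -0.001, 0.65]
ft_force: [-3.2, 1.3, 7.3]
finger_gap: 0.0439
grasp_force: 40.7
```

Emit:
play_rows(commands=[{"dx": 0,"dy": 0,"dz": 0,"rx": 0,"ry": 0,"rz": 0,"gripper": 4},{"dx": 0,"dy": 0,"dz": 0,"rx": 0,"ry": 0,"rz": 0,"gripper": 4}])

```text
time: 3.2
tool_pos: [0.4657, -0.2079, 0.1391]
orientation: [3.14, -0.001, 0.65]
ft_force: [-2.5, 1.5, 6.9]
finger_gap: 0.0433
grasp_force: 40.7
```

Emit:
play_rows(commands=[{"dx": 0,"dy": 0,"dz": 0.5,"rx": 0,"ry": 0,"rz": 0,"gripper": 4},{"dx": 0,"dy": 0,"dz": 1.5,"rx": 0,"ry": 0,"rz": 0,"gripper": 4},{"dx": 0,"dy": 0,"dz": 2,"rx": 0,"ry": 0,"rz": 0,"gripper": 4},{"dx": 0,"dy": 0,"dz": 2,"rx": 0,"ry": 0,"rz": 0,"gripper": 4},{"dx": 0,"dy": 0,"dz": 2,"rx": 0,"ry": 0,"rz": 0,"gripper": 4}])

```text
time: 3.7
tool_pos: [0.4651, -0.2076, 0.2191]
orientation: [3.142, -0.0, 0.65]
ft_force: [0.1, 0.5, -7.4]
finger_gap: 0.0436
grasp_force: 43.2
```

Emit:
play_rows(commands=[{"dx": 0,"dy": 0,"dz": 2.5,"rx": 0,"ry": 0,"rz": 0,"gripper": 4},{"dx": 0,"dy": 0,"dz": 2.5,"rx": 0,"ry": 0,"rz": 0,"gripper": 4},{"dx": 0,"dy": 0,"dz": 2.5,"rx": 0,"ry": 0,"rz": 0,"gripper": 4},{"dx": 0,"dy": 0,"dz": 2,"rx": 0,"ry": 0,"rz": 0,"gripper": 4},{"dx": 0,"dy": 0,"dz": 1.2,"rx": 0,"ry": 0,"rz": 0,"gripper": 4}])

```text
time: 4.2
tool_pos: [0.4652, -0.2076, 0.3268]
orientation: [3.14, -0.001, 0.65]
ft_force: [-0.3, -0.3, -7.9]
finger_gap: 0.0432
grasp_force: 43.2
```

```bash
cat >>h.py <<'E'
def avg(n):
    f=[];
    for i in range(n):
        cams.get_image("top"); o=manip.observe(); f.append([*o["ft_force"],*o["wrist_torque"]])
    f=np.array(f);print(o["time"],"pos",o["tool_pos"].round(4),"rpy",np.degrees(o["orientation"]).round(2),"F",f.mean(0).round(2),"sd",f.std(0).round(2)[:3],"gap",round(o["finger_gap"],4))
E
python3 - <<'E'
from h import *
avg(4);avg(8)
E
```

```text
4.4 pos [ 0.465  -0.2075  0.3244] rpy [-1.7998e+02  1.0000e-02  3.7250e+01] F [-0.07  0.53 -7.09 -0.02 -0.01 -0.01] sd [0.37 0.24 1.96] gap 0.0434
4.8 pos [ 0.4653 -0.2076  0.3244] rpy [-1.7998e+02  1.0000e-02  3.7250e+01] F [ 0.15  0.23 -7.52  0.02 -0.01  0.  ] sd [0.58 0.43 0.68] gap 0.0432
```

Emit:
play_rows(commands=[{"dx": 0.7,"dy": 2,"dz": 0,"rx": 0,"ry": 0,"rz": 2.4,"gripper": 4},{"dx": 0.7,"dy": 2,"dz": 0,"rx": 0,"ry": 0,"rz": 2.4,"gripper": 4},{"dx": 0.7,"dy": 2,"dz": 0,"rx": 0,"ry": 0,"rz": 2.4,"gripper": 4},{"dx": 0.7,"dy": 2,"dz": 0,"rx": 0,"ry": 0,"rz": 2.4,"gripper": 4},{"dx": 0.7,"dy": 2,"dz": 0,"rx": 0,"ry": 0,"rz": 2.4,"gripper": 4}])

```text
time: 5.3
tool_pos: [0.5005, -0.1068, 0.3245]
orientation: [-3.141, 0.0, 0.861]
ft_force: [0.4, -0.8, -7.7]
finger_gap: 0.0435
grasp_force: 43.2
```

Emit:
play_rows(commands=[{"dx": 0.7,"dy": 2,"dz": 0,"rx": 0,"ry": 0,"rz": 2.4,"gripper": 4},{"dx": 0.4,"dy": 1.2,"dz": 0,"rx": 0,"ry": 0,"rz": 1.6,"gripper": 4},{"dx": 0.2,"dy": 0.75,"dz": 0,"rx": 0,"ry": 0,"rz": 0.8,"gripper": 4},{"dx": 0,"dy": 0,"dz": 0,"rx": 0,"ry": 0,"rz": 0,"gripper": 4},{"dx": 0,"dy": 0,"dz": 0,"rx": 0,"ry": 0,"rz": 0,"gripper": 4}])

```text
time: 5.8
tool_pos: [0.5131, -0.069, 0.3245]
orientation: [-3.142, 0.001, 0.942]
ft_force: [-0.7, -0.7, -7.5]
finger_gap: 0.0433
grasp_force: 43.2
```

```bash
python3 - <<'E'
from h import *
o=manip.observe();print(o["time"],o["tool_pos"],np.degrees(o["orientation"]),o["qpos"],o["ft_force"])
for n in("wrist","top"):
    im=cams.get_image(n);cv2.imwrite(f"pics/{n}3.png",im[:,:,::-1])
c=rt("wrist",o)
im=cv2.imread("pics/wrist3.png")
for y in(-.042,.042):
  for x in(-.024,0,.054):
    d=np.radians(54);p=np.array([.578,.021,.257])+x*np.array([np.cos(d),np.sin(d),0])+y*np.array([-np.sin(d),np.cos(d),0]);print(x,y,proj(c,p).round(0))
    q=proj(rt("top"),p).round(0);print(q)
E
```

```text
5.8 [ 0.51310868 -0.06903792  0.3245236 ] [-1.79999981e+02  3.89081628e-02  5.39586011e+01] [ 0.20910148  0.50784942 -0.24666989  1.47279128  0.12951721  1.17730013
 -0.68645389] [-0.69968833 -0.66937493 -7.54359429]
-0.024 -0.042 [395. 109.]
[329. 178.]
0 -0.042 [397.  65.]
[322. 173.]
0.054 -0.042 [403. -47.]
[307. 161.]
-0.024 0.042 [253. 110.]
[311. 201.]
0 0.042 [250.  65.]
[304. 196.]
0.054 0.042 [244. -47.]
[289. 185.]
```

View pics/wrist3.png

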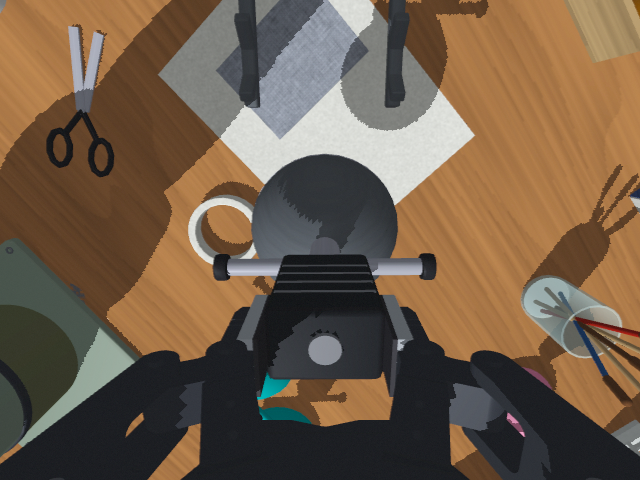

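The tine tips are at (251,107) and (395,107), symmetric about the pin centre (324,267), so the lamp is aligned with the fork to about 1 mm. Sliding in now.

Emit:
play_rows(commands=[{"dx": 0.8,"dy": 1.1,"dz": 0.2,"rx": 0,"ry": 0,"rz": 0,"gripper": 4},{"dx": 0.8,"dy": 1.15,"dz": 0,"rx": 0,"ry": 0,"rz": 0,"gripper": 4},{"dx": 0.8,"dy": 1.15,"dz": 0,"rx": 0,"ry": 0,"rz": 0,"gripper": 4},{"dx": 0.8,"dy": 1.15,"dz": 0,"rx": 0,"ry": 0,"rz": 0,"gripper": 4},{"dx": 0.8,"dy": 1.15,"dz": 0,"rx": 0,"ry": 0,"rz": 0,"gripper": 4}])

```text
time: 6.4
tool_pos: [0.554, -0.0099, 0.3264]
orientation: [-3.141, 0.0, 0.944]
ft_force: [0.4, 0.3, -7.3]
finger_gap: 0.0434
grasp_force: 43.2
```

Emit:
play_rows(commands=[{"dx": 0.8,"dy": 1.15,"dz": 0,"rx": 0,"ry": 0,"rz": 0,"gripper": 4},{"dx": 0.8,"dy": 1.1,"dz": 0,"rx": 0,"ry": 0,"rz": 0,"gripper": 4},{"dx": 0.6,"dy": 0.8,"dz": 0,"rx": 0,"ry": 0,"rz": 0,"gripper": 4},{"dx": 0.35,"dy": 0.4,"dz": 0,"rx": 0,"ry": 0,"rz": 0,"gripper": 4},{"dx": 0,"dy": 0,"dz": 0,"rx": 0,"ry": 0,"rz": 0,"gripper": 4}])

```text
time: 6.9
tool_pos: [0.5791, 0.0239, 0.3263]
orientation: [-3.141, 0.0, 0.944]
ft_force: [-0.5, -1.2, -7.5]
finger_gap: 0.043
grasp_force: 43.2
```

```bash
python3 - <<'E'
from h import *
avg(6);o=manip.observe()
w=cams.get_image("wrist")[:,:,::-1]; s=cams.get_image("scene")[:,:,::-1]
sc=rt("scene");q=proj(sc,[.579,.022,.28]).astype(int);print(q)
A=cv2.resize(w[140:400,180:470],None,fx=2,fy=2)[:520];
B=cv2.resize(s[q[1]-65:q[1]+65,q[0]-55:q[0]+55],None,fx=4,fy=4)[:520]
B=cv2.resize(B,(220,260)) if 0 else B
im=np.hstack([A,B]);im=cv2.resize(im,(790,int(520*790/im.shape[1])));print(im.shape);cv2.imwrite("pics/c4.png",im)
c=rt("wrist",o);P=o["tool_pos"];yw=o["orientation"][2];e=np.array([-np.sin(yw),np.cos(yw),0])
for k in(-.056,.056):print("pin end",proj(c,P+[0,0,-.039]+k*e))
E
```

```text
7.2 pos [0.5787 0.0229 0.3267] rpy [179.99   0.    54.02] F [-0.1   0.19 -7.6  -0.   -0.04  0.  ] sd [0.31 0.81 0.41] gap 0.0432
[281 232]
(402, 790, 3)
pin end [420.35062878 264.33845974]
pin end [229.12969189 264.64834659]
```

View pics/c4.png

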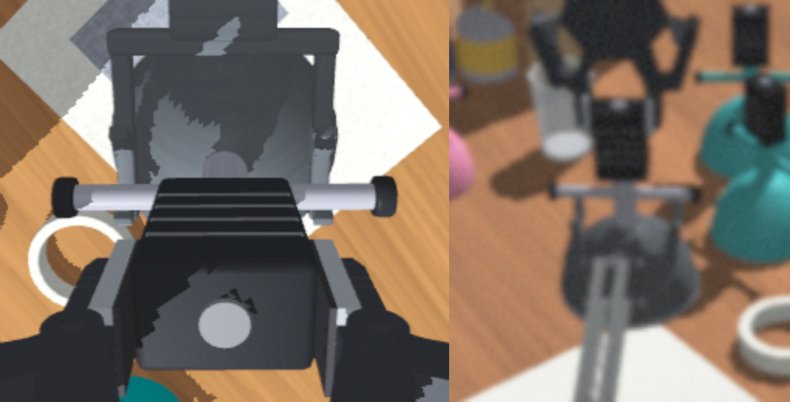

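```bash
python3 - <<'E'
from h import *
c=rt("wrist");d=np.radians(54)
for n,x,z in(("rear rim",.0175,.009),("tip top",-.024,-.005),("bridge",.054,-.005)):
  for y in(-.042,.042):
    p=proj(c,np.array([.579,.022,.262])+x*np.array([np.cos(d),np.sin(d),0])+y*np.array([-np.sin(d),np.cos(d),0])+[0,0,z]);print(n,((p-[180,140])*1.549).round(0))
E
```

```text
rear rim [332. 139.]
rear rim [121. 139.]
tip top [321. 222.]
tip top [131. 222.]
bridge [330.  42.]
bridge [122.  42.]
```

Fork geometry matches the model (tips predicted and seen at crop row 222). Lowering onto the seat.

Emit:
play_rows(commands=[{"dx": 0,"dy": 0,"dz": -0.5,"rx": 0,"ry": 0,"rz": 0,"gripper": 4},{"dx": 0,"dy": 0,"dz": -0.5,"rx": 0,"ry": 0,"rz": 0,"gripper": 4},{"dx": 0,"dy": 0,"dz": -0.5,"rx": 0,"ry": 0,"rz": 0,"gripper": 4},{"dx": 0,"dy": 0,"dz": -0.4,"rx": 0,"ry": 0,"rz": 0,"gripper": 4},{"dx": 0,"dy": 0,"dz": -0.2,"rx": 0,"ry": 0,"rz": 0,"gripper": 4}])

```text
time: 7.8
tool_pos: [0.5787, 0.0234, 0.305]
orientation: [-3.141, 0.0, 0.943]
ft_force: [0.1, 0.1, -8.5]
finger_gap: 0.0432
grasp_force: 43.1
```

Emit:
play_rows(commands=[{"dx": 0,"dy": 0,"dz": -0.2,"rx": 0,"ry": 0,"rz": 0,"gripper": 4},{"dx": 0,"dy": 0,"dz": -0.2,"rx": 0,"ry": 0,"rz": 0,"gripper": 4},{"dx": 0,"dy": 0,"dz": -0.2,"rx": 0,"ry": 0,"rz": 0,"gripper": 4},{"dx": 0,"dy": 0,"dz": -0.2,"rx": 0,"ry": 0,"rz": 0,"gripper": 4},{"dx": 0,"dy": 0,"dz": 0,"rx": 0,"ry": 0,"rz": 0,"gripper": 4}])

```text
time: 8.3
tool_pos: [0.5789, 0.0234, 0.2974]
orientation: [-3.142, 0.0, 0.943]
ft_force: [-0.3, -1.0, -5.0]
finger_gap: 0.0435
grasp_force: 43.5
```

```bash
python3 - <<'E'
from h import *
avg(6)
E
```

```text
8.6 pos [0.5789 0.0234 0.2977] rpy [ 1.7999e+02 -1.0000e-02  5.4050e+01] F [-0.03 -0.53 -5.25 -0.14 -0.13  0.  ] sd [0.44 0.42 0.5 ] gap 0.0433
```

Emit:
play_rows(commands=[{"dx": -0.02,"dy": -0.03,"dz": -0.2,"rx": 0,"ry": 0,"rz": 0,"gripper": 4},{"dx": -0.02,"dy": -0.03,"dz": -0.2,"rx": 0,"ry": 0,"rz": 0,"gripper": 4},{"dx": -0.02,"dy": -0.02,"dz": -0.2,"rx": 0,"ry": 0,"rz": 0,"gripper": 4},{"dx": -0.02,"dy": -0.02,"dz": -0.2,"rx": 0,"ry": 0,"rz": 0,"gripper": 4},{"dx": -0.01,"dy": -0.02,"dz": -0.2,"rx": 0,"ry": 0,"rz": 0,"gripper": 4}])

```text
time: 9.1
tool_pos: [0.578, 0.0222, 0.2874]
orientation: [-3.142, -0.0, 0.943]
ft_force: [-0.5, -0.7, -4.9]
finger_gap: 0.0432
grasp_force: 43.6
```

Emit:
play_rows(commands=[{"dx": -0.01,"dy": -0.02,"dz": -0.2,"rx": 0,"ry": 0,"rz": 0,"gripper": 4},{"dx": -0.01,"dy": -0.02,"dz": -0.2,"rx": 0,"ry": 0,"rz": 0,"gripper": 4},{"dx": -0.01,"dy": -0.02,"dz": -0.2,"rx": 0,"ry": 0,"rz": 0,"gripper": 4},{"dx": -0.01,"dy": -0.02,"dz": -0.2,"rx": 0,"ry": 0,"rz": 0,"gripper": 4},{"dx": -0.01,"dy": -0.02,"dz": -0.2,"rx": 0,"ry": 0,"rz": 0,"gripper": 4}])

```text
time: 9.6
tool_pos: [0.5774, 0.0212, 0.2774]
orientation: [-3.141, -0.0, 0.943]
ft_force: [-0.1, 0.7, -4.5]
finger_gap: 0.0431
grasp_force: 43.6
```

```bash
python3 - <<'E'
from h import *
avg(6)
w=cams.get_image("wrist")[:,:,::-1]; s=cams.get_image("scene")[:,:,::-1]
A=cv2.resize(w[140:400,180:470],None,fx=2,fy=2)
B=cv2.resize(s[167:297,226:336],None,fx=4,fy=4)
im=np.hstack([A,B]);im=cv2.resize(im,(790,402));cv2.imwrite("pics/c5.png",im)
E
```

```text
9.9 pos [0.5775 0.0212 0.2776] rpy [-180.     -0.     54.05] F [-0.16  0.74 -3.81  0.1  -0.03  0.01] sd [0.24 0.36 0.33] gap 0.0432
```

View pics/c5.png

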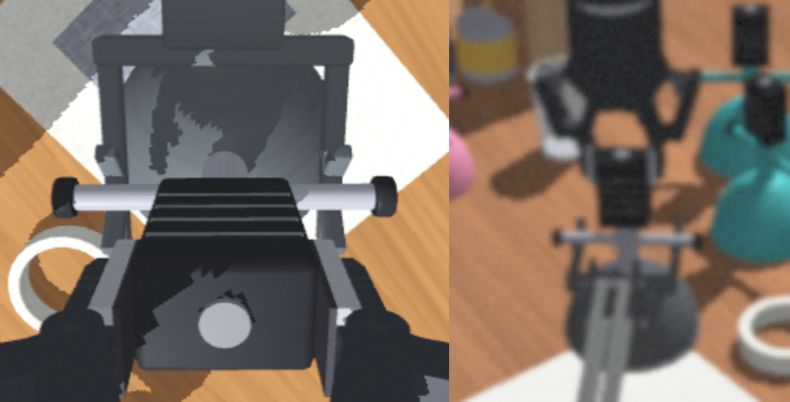

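The pin lies in both saddles, with the knobs outside the tines at crop (65,197) and (383,197). The arm is sinking along with the lamp. Continuing down.

Emit:
play_rows(commands=[{"dx": -0.01,"dy": -0.015,"dz": -0.2,"rx": 0,"ry": 0,"rz": 0,"gripper": 4},{"dx": -0.01,"dy": -0.015,"dz": -0.2,"rx": 0,"ry": 0,"rz": 0,"gripper": 4},{"dx": -0.01,"dy": -0.015,"dz": -0.2,"rx": 0,"ry": 0,"rz": 0,"gripper": 4},{"dx": -0.01,"dy": -0.015,"dz": -0.2,"rx": 0,"ry": 0,"rz": 0,"gripper": 4},{"dx": -0.01,"dy": -0.01,"dz": -0.2,"rx": 0,"ry": 0,"rz": 0,"gripper": 4}])

```text
time: 10.5
tool_pos: [0.577, 0.0205, 0.2674]
orientation: [3.142, -0.0, 0.943]
ft_force: [0.3, 0.8, -3.8]
finger_gap: 0.0436
grasp_force: 43.7
```

Emit:
play_rows(commands=[{"dx": -0.01,"dy": -0.01,"dz": -0.2,"rx": 0,"ry": 0,"rz": 0,"gripper": 4},{"dx": -0.01,"dy": -0.01,"dz": -0.2,"rx": 0,"ry": 0,"rz": 0,"gripper": 4},{"dx": 0,"dy": -0.01,"dz": -0.2,"rx": 0,"ry": 0,"rz": 0,"gripper": 4},{"dx": 0,"dy": 0,"dz": -0.2,"rx": 0,"ry": 0,"rz": 0,"gripper": 4},{"dx": 0,"dy": 0,"dz": -0.2,"rx": 0,"ry": 0,"rz": 0,"gripper": 4}])

```text
time: 11.0
tool_pos: [0.5767, 0.0201, 0.2574]
orientation: [-3.141, 0.0, 0.943]
ft_force: [0.3, 0.3, -2.9]
finger_gap: 0.0432
grasp_force: 43.8
```

Emit:
play_rows(commands=[{"dx": 0,"dy": 0,"dz": -0.2,"rx": 0,"ry": 0,"rz": 0,"gripper": 4},{"dx": 0,"dy": 0,"dz": -0.2,"rx": 0,"ry": 0,"rz": 0,"gripper": 4},{"dx": 0,"dy": 0,"dz": -0.2,"rx": 0,"ry": 0,"rz": 0,"gripper": 4},{"dx": 0,"dy": 0,"dz": -0.2,"rx": 0,"ry": 0,"rz": 0,"gripper": 4},{"dx": 0,"dy": 0,"dz": -0.2,"rx": 0,"ry": 0,"rz": 0,"gripper": 4}])

```text
time: 11.5
tool_pos: [0.5767, 0.0201, 0.2474]
orientation: [-3.141, 0.0, 0.943]
ft_force: [-0.7, -0.6, -2.6]
finger_gap: 0.0432
grasp_force: 43.9
```

Emit:
play_rows(commands=[{"dx": 0,"dy": 0,"dz": -0.2,"rx": 0,"ry": 0,"rz": 0,"gripper": 4},{"dx": 0,"dy": 0,"dz": -0.2,"rx": 0,"ry": 0,"rz": 0,"gripper": 4},{"dx": 0,"dy": 0,"dz": -0.2,"rx": 0,"ry": 0,"rz": 0,"gripper": 4},{"dx": 0,"dy": 0,"dz": -0.2,"rx": 0,"ry": 0,"rz": 0,"gripper": 4},{"dx": 0,"dy": 0,"dz": -0.2,"rx": 0,"ry": 0,"rz": 0,"gripper": 4}])

```text
time: 12.0
tool_pos: [0.5768, 0.0202, 0.2374]
orientation: [-3.142, -0.0, 0.943]
ft_force: [-1.4, -2.6, -1.3]
finger_gap: 0.0433
grasp_force: 43.9
```

```bash
python3 - <<'E'
from h import *
avg(8)
E
```

```text
12.4 pos [0.5768 0.0202 0.2376] rpy [-180.     -0.     54.05] F [-0.43 -1.18 -1.77 -0.29 -0.   -0.01] sd [0.55 0.35 0.47] gap 0.0433
```

Emit:
play_rows(commands=[{"dx": -0.02,"dy": -0.03,"dz": -0.2,"rx": 0,"ry": 0,"rz": 0,"gripper": 4},{"dx": -0.02,"dy": -0.03,"dz": -0.2,"rx": 0,"ry": 0,"rz": 0,"gripper": 4},{"dx": 0,"dy": 0,"dz": -0.2,"rx": 0,"ry": 0,"rz": 0,"gripper": 4},{"dx": 0,"dy": 0,"dz": -0.2,"rx": 0,"ry": 0,"rz": 0,"gripper": 4},{"dx": 0,"dy": 0,"dz": -0.2,"rx": 0,"ry": 0,"rz": 0,"gripper": 4}])

```text
time: 12.9
tool_pos: [0.5764, 0.0197, 0.2274]
orientation: [-3.141, -0.0, 0.943]
ft_force: [0.8, 1.2, -1.0]
finger_gap: 0.0437
grasp_force: 44.0
```

Emit:
play_rows(commands=[{"dx": 0.005,"dy": 0.01,"dz": -0.2,"rx": 0,"ry": 0,"rz": 0,"gripper": 4},{"dx": 0.005,"dy": 0.01,"dz": -0.2,"rx": 0,"ry": 0,"rz": 0,"gripper": 4},{"dx": 0.005,"dy": 0.01,"dz": -0.2,"rx": 0,"ry": 0,"rz": 0,"gripper": 4},{"dx": 0.005,"dy": 0.01,"dz": -0.2,"rx": 0,"ry": 0,"rz": 0,"gripper": 4},{"dx": 0,"dy": 0,"dz": 0,"rx": 0,"ry": 0,"rz": 0,"gripper": 4}])

```text
time: 13.4
tool_pos: [0.5765, 0.02, 0.2193]
orientation: [-3.141, 0.0, 0.943]
ft_force: [0.4, 0.2, -0.2]
finger_gap: 0.0431
grasp_force: 44.0
```

```bash
python3 - <<'E'
from h import *
avg(16)
E
```

```text
14.2 pos [0.5765 0.02   0.2196] rpy [-179.99    0.     54.05] F [ 0.05  1.03 -0.64  0.19 -0.16  0.03] sd [0.47 0.4  0.57] gap 0.0432
```

Emit:
play_rows(commands=[{"dx": 0.01,"dy": 0.03,"dz": -0.15,"rx": 0,"ry": 0,"rz": 0,"gripper": 4},{"dx": 0.01,"dy": 0.02,"dz": -0.15,"rx": 0,"ry": 0,"rz": 0,"gripper": 4},{"dx": 0.01,"dy": 0.02,"dz": -0.15,"rx": 0,"ry": 0,"rz": 0,"gripper": 4},{"dx": 0.01,"dy": 0.02,"dz": -0.15,"rx": 0,"ry": 0,"rz": 0,"gripper": 4},{"dx": 0,"dy": 0,"dz": -0.1,"rx": 0,"ry": 0,"rz": 0,"gripper": 4}])

```text
time: 14.7
tool_pos: [0.5769, 0.0207, 0.2124]
orientation: [-3.141, 0.0, 0.943]
ft_force: [-0.6, -1.1, -0.7]
finger_gap: 0.0435
grasp_force: 44.1
```

```bash
python3 - <<'E'
from h import *
avg(4);avg(20);avg(20)
E
```

```text
14.9 pos [0.5769 0.0208 0.2126] rpy [-1.7999e+02  1.0000e-02  5.4040e+01] F [-0.07 -1.3  -0.88 -0.41 -0.04 -0.05] sd [0.3  0.43 0.24] gap 0.043
15.9 pos [0.577  0.0209 0.2126] rpy [-179.99   -0.     54.05] F [-0.37 -1.32 -0.33 -0.47  0.02 -0.02] sd [0.53 0.41 0.5 ] gap 0.0431
16.9 pos [0.577  0.0209 0.2126] rpy [-179.99   -0.     54.05] F [-0.51 -1.42 -0.31 -0.48  0.03 -0.01] sd [0.53 0.53 0.44] gap 0.0434
```

Emit:
play_rows(commands=[{"dx": -0.01,"dy": -0.01,"dz": -0.1,"rx": 0,"ry": 0,"rz": 0,"gripper": 4},{"dx": 0,"dy": 0,"dz": -0.1,"rx": 0,"ry": 0,"rz": 0,"gripper": 4},{"dx": 0,"dy": 0,"dz": -0.1,"rx": 0,"ry": 0,"rz": 0,"gripper": 4},{"dx": 0,"dy": 0,"dz": -0.05,"rx": 0,"ry": 0,"rz": 0,"gripper": 4},{"dx": 0,"dy": 0,"dz": 0,"rx": 0,"ry": 0,"rz": 0,"gripper": 4}])

```text
time: 17.4
tool_pos: [0.5769, 0.0209, 0.209]
orientation: [-3.141, -0.0, 0.944]
ft_force: [1.6, -0.1, 0.1]
finger_gap: 0.0435
grasp_force: 44.1
```

```bash
python3 - <<'E'
from h import *
avg(30)
E
```

```text
18.9 pos [0.5768 0.0208 0.2091] rpy [-179.99   -0.     54.05] F [ 0.96  1.04  0.22  0.18 -0.4   0.02] sd [0.51 0.52 0.42] gap 0.0437
```

Emit:
play_rows(commands=[{"dx": 0.02,"dy": 0.02,"dz": 0.05,"rx": 0,"ry": 0,"rz": 0,"gripper": 4},{"dx": 0,"dy": 0,"dz": 0.05,"rx": 0,"ry": 0,"rz": 0,"gripper": 4},{"dx": 0,"dy": 0,"dz": 0,"rx": 0,"ry": 0,"rz": 0,"gripper": 4}])

```text
time: 19.2
tool_pos: [0.5769, 0.0208, 0.2101]
orientation: [-3.141, 0.0, 0.943]
ft_force: [-0.8, 0.1, 0.3]
finger_gap: 0.0433
grasp_force: 44.2
```

```bash
python3 - <<'E'
from h import *
avg(30)
E
```

```text
20.7 pos [0.577  0.021  0.2101] rpy [-179.99    0.     54.05] F [-0.66 -0.28  0.06 -0.17  0.06 -0.  ] sd [0.65 0.48 0.48] gap 0.0435
```

Emit:
play_rows(commands=[{"dx": -0.01,"dy": -0.01,"dz": 0,"rx": 0,"ry": 0,"rz": 0,"gripper": 4},{"dx": 0,"dy": 0,"dz": 0,"rx": 0,"ry": 0,"rz": 0,"gripper": 4},{"dx": 0,"dy": 0,"dz": 0,"rx": 0,"ry": 0,"rz": 0,"gripper": 4}], squeeze=20)

```text
time: 21.0
tool_pos: [0.577, 0.0209, 0.2101]
orientation: [-3.142, -0.0, 0.943]
ft_force: [-0.9, 0.3, 0.8]
finger_gap: 0.0432
grasp_force: 44.1
```

```bash
python3 - <<'E'
from h import *
avg(30)
E
```

```text
22.5 pos [0.577  0.0209 0.2101] rpy [-180.     -0.     54.05] F [-0.33 -0.09 -0.15 -0.07 -0.02 -0.01] sd [0.51 0.56 0.47] gap 0.0432
```

Hand forces are all near zero, so the arm carries the lamp. Opening the hand.

Emit:
play_rows(commands=[{"dx": 0,"dy": 0,"dz": 0,"rx": 0,"ry": 0,"rz": 0,"gripper": 4.4},{"dx": 0,"dy": 0,"dz": 0,"rx": 0,"ry": 0,"rz": 0,"gripper": 4.8},{"dx": 0,"dy": 0,"dz": 0,"rx": 0,"ry": 0,"rz": 0,"gripper": 5.5},{"dx": 0,"dy": 0,"dz": 0,"rx": 0,"ry": 0,"rz": 0,"gripper": 6.5},{"dx": 0,"dy": 0,"dz": 0,"rx": 0,"ry": 0,"rz": 0,"gripper": 7.5}])

```text
time: 23.0
tool_pos: [0.577, 0.0209, 0.2101]
orientation: [-3.142, -0.0, 0.943]
ft_force: [-0.1, 0.5, 0.2]
finger_gap: 0.0747
grasp_force: 0.0
```

```bash
python3 - <<'E'
from h import *
g=[]
for i in range(12):
    o=manip.observe();im=cams.get_image("wrist")
    x=cv2.cvtColor(im,cv2.COLOR_RGB2GRAY);g.append(x)
    if i:print(o["time"],cv2.phaseCorrelate(np.float32(g[0][240:300,215:260]),np.float32(x[240:300,215:260]))[0], cv2.phaseCorrelate(np.float32(g[0][240:300,395:440]),np.float32(x[240:300,395:440]))[0])
print(o["finger_gap"],o["ft_force"],o["grasp_force"])
s=cams.get_image("scene")[:,:,::-1];w=im[:,:,::-1]
A=cv2.resize(w[140:400,180:470],None,fx=2,fy=2);B=cv2.resize(s[187:317,226:336],None,fx=4,fy=4)
cv2.imwrite("pics/c6.png",cv2.resize(np.hstack([A,B]),(790,402)))
E
```

```text
23.05 (0.4835777985025693, -0.012598222789392821) (0.47787098815723894, 0.02086708652533531)Traceback (most recent call last):
  File "<stdin>", line 4, in <module>
ValueError: 200 camera calls are used up
```

The hand is open and the camera calls are used up. The last pair of frames showed only about 0.5 px of sway. Withdrawing straight up, then waiting.

Emit:
play_rows(commands=[{"dx": 0,"dy": 0,"dz": 0.5,"rx": 0,"ry": 0,"rz": 0,"gripper": 8.5},{"dx": 0,"dy": 0,"dz": 2,"rx": 0,"ry": 0,"rz": 0,"gripper": 8.5},{"dx": 0,"dy": 0,"dz": 2.5,"rx": 0,"ry": 0,"rz": 0,"gripper": 8.5},{"dx": 0,"dy": 0,"dz": 3,"rx": 0,"ry": 0,"rz": 0,"gripper": 8.5},{"dx": 0,"dy": 0,"dz": 3,"rx": 0,"ry": 0,"rz": 0,"gripper": 8.5}])

```text
time: 23.6
tool_pos: [0.5767, 0.0209, 0.3217]
orientation: [-3.142, -0.0, 0.943]
ft_force: [0.0, 0.2, -0.0]
finger_gap: 0.0847
grasp_force: 0.0
```

Emit:
play_rows(commands=[{"dx": 0,"dy": 0,"dz": 3,"rx": 0,"ry": 0,"rz": 0,"gripper": 8.5},{"dx": 0,"dy": 0,"dz": 2,"rx": 0,"ry": 0,"rz": 0,"gripper": 8.5},{"dx": 0,"dy": 0,"dz": 0,"rx": 0,"ry": 0,"rz": 0,"gripper": 8.5},{"dx": 0,"dy": 0,"dz": 0,"rx": 0,"ry": 0,"rz": 0,"gripper": 8.5},{"dx": 0,"dy": 0,"dz": 0,"rx": 0,"ry": 0,"rz": 0,"gripper": 8.5}])

```text
time: 24.1
tool_pos: [0.5767, 0.0209, 0.3693]
orientation: [-3.141, 0.001, 0.943]
ft_force: [-0.2, 0.1, -0.2]
finger_gap: 0.0852
grasp_force: 0.0
```

Emit:
play_rows(commands=[{"dx": 0,"dy": 0,"dz": 0,"rx": 0,"ry": 0,"rz": 0,"gripper": 8.5},{"dx": 0,"dy": 0,"dz": 0,"rx": 0,"ry": 0,"rz": 0,"gripper": 8.5},{"dx": 0,"dy": 0,"dz": 0,"rx": 0,"ry": 0,"rz": 0,"gripper": 8.5},{"dx": 0,"dy": 0,"dz": 0,"rx": 0,"ry": 0,"rz": 0,"gripper": 8.5},{"dx": 0,"dy": 0,"dz": 0,"rx": 0,"ry": 0,"rz": 0,"gripper": 8.5}])

```text
time: 24.6
tool_pos: [0.5769, 0.0209, 0.37]
orientation: [-3.141, 0.0, 0.943]
ft_force: [-0.2, -0.8, 0.2]
finger_gap: 0.0848
grasp_force: 0.0
```

Emit:
play_rows(commands=[{"dx": 0,"dy": 0,"dz": 0,"rx": 0,"ry": 0,"rz": 0,"gripper": 8.5},{"dx": 0,"dy": 0,"dz": 0,"rx": 0,"ry": 0,"rz": 0,"gripper": 8.5},{"dx": 0,"dy": 0,"dz": 0,"rx": 0,"ry": 0,"rz": 0,"gripper": 8.5},{"dx": 0,"dy": 0,"dz": 0,"rx": 0,"ry": 0,"rz": 0,"gripper": 8.5},{"dx": 0,"dy": 0,"dz": 0,"rx": 0,"ry": 0,"rz": 0,"gripper": 8.5}])

```text
time: 25.1
tool_pos: [0.5769, 0.0209, 0.3701]
orientation: [-3.141, -0.0, 0.943]
ft_force: [-0.1, 0.1, 0.1]
finger_gap: 0.0851
grasp_force: 0.0
```

Emit:
play_rows(commands=[{"dx": 0,"dy": 0,"dz": 0,"rx": 0,"ry": 0,"rz": 0,"gripper": 8.5},{"dx": 0,"dy": 0,"dz": 0,"rx": 0,"ry": 0,"rz": 0,"gripper": 8.5},{"dx": 0,"dy": 0,"dz": 0,"rx": 0,"ry": 0,"rz": 0,"gripper": 8.5},{"dx": 0,"dy": 0,"dz": 0,"rx": 0,"ry": 0,"rz": 0,"gripper": 8.5},{"dx": 0,"dy": 0,"dz": 0,"rx": 0,"ry": 0,"rz": 0,"gripper": 8.5}])

```text
time: 25.6
tool_pos: [0.5769, 0.0209, 0.3701]
orientation: [-3.141, -0.0, 0.943]
ft_force: [0.1, 1.0, 0.1]
finger_gap: 0.0849
grasp_force: 0.0
```

Emit:
play_rows(commands=[{"dx": 0,"dy": 0,"dz": 0,"rx": 0,"ry": 0,"rz": 0,"gripper": 8.5},{"dx": 0,"dy": 0,"dz": 0,"rx": 0,"ry": 0,"rz": 0,"gripper": 8.5},{"dx": 0,"dy": 0,"dz": 0,"rx": 0,"ry": 0,"rz": 0,"gripper": 8.5},{"dx": 0,"dy": 0,"dz": 0,"rx": 0,"ry": 0,"rz": 0,"gripper": 8.5},{"dx": 0,"dy": 0,"dz": 0,"rx": 0,"ry": 0,"rz": 0,"gripper": 8.5}])

```text
time: 26.1
tool_pos: [0.577, 0.0209, 0.3701]
orientation: [-3.142, -0.0, 0.943]
ft_force: [-0.2, 0.3, 0.2]
finger_gap: 0.0852
grasp_force: 0.0
```

Emit:
play_rows(commands=[{"dx": 0,"dy": 0,"dz": 0,"rx": 0,"ry": 0,"rz": 0,"gripper": 8.5},{"dx": 0,"dy": 0,"dz": 0,"rx": 0,"ry": 0,"rz": 0,"gripper": 8.5},{"dx": 0,"dy": 0,"dz": 0,"rx": 0,"ry": 0,"rz": 0,"gripper": 8.5},{"dx": 0,"dy": 0,"dz": 0,"rx": 0,"ry": 0,"rz": 0,"gripper": 8.5},{"dx": 0,"dy": 0,"dz": 0,"rx": 0,"ry": 0,"rz": 0,"gripper": 8.5}])

```text
time: 26.6
tool_pos: [0.5769, 0.0209, 0.3701]
orientation: [-3.141, 0.0, 0.943]
ft_force: [-0.4, -0.1, 1.1]
finger_gap: 0.0851
grasp_force: 0.0
```

Emit:
play_rows(commands=[{"dx": 0,"dy": 0,"dz": 0,"rx": 0,"ry": 0,"rz": 0,"gripper": 8.5},{"dx": 0,"dy": 0,"dz": 0,"rx": 0,"ry": 0,"rz": 0,"gripper": 8.5},{"dx": 0,"dy": 0,"dz": 0,"rx": 0,"ry": 0,"rz": 0,"gripper": 8.5},{"dx": 0,"dy": 0,"dz": 0,"rx": 0,"ry": 0,"rz": 0,"gripper": 8.5},{"dx": 0,"dy": 0,"dz": 0,"rx": 0,"ry": 0,"rz": 0,"gripper": 8.5}])

```text
time: 27.1
tool_pos: [0.577, 0.0209, 0.3701]
orientation: [-3.142, -0.0, 0.943]
ft_force: [-0.8, 0.4, -0.0]
finger_gap: 0.0851
grasp_force: 0.0
```

```bash
python3 -c "
from cell import manip,order
o=manip.observe();print(o['time'],o['tool_pos'],o['ft_force'],o['finger_gap'])
print(order.close_job())"
```

```text
27.1 [0.57695263 0.02085657 0.37008004] [-0.84993881  0.39102439 -0.03192237] 0.08505105206915967
the job is handed in; nothing more can be done
None
```

The lamp hangs in both saddles of the fork: I let go with the hand forces near zero, withdrew clear and handed the job in at 27 s, but with the camera calls used up I could not check by picture that it ended level and still.

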